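# Index a pen cap to the fourth notch

## Task

Two indexing heads stand on the cart; one carries a gold-filled pen cap upright on its centre, the other has only a bare pin there. The cap's head is in its first notch: click its thumb lever counterclockwise (seen from above) one notch at a time, letting it rest about half a second in each notch, to the fourth notch - three clicks - without running past it. Leave the bare head's lever where it is.

Things in the scene. Friction and masses are not known exactly. Their poses are not given: they have to be found in the camera images.
- cap_head: Steel disc 150 mm across, 14 mm thick, fixed: base of the cap's head. Origin: centre of its underside, on the lever's vertical axis. Five notches, 0.35 rad apart, are the gaps between six 12 mm brass domes on a 45 mm radius, with one to five punched dots outside them; the third lies towards its own -x. The 13 mm wide cap on the axis turns with the lever; top 90 mm above the cart.
- cap_lever (a joint): Angle of the cap head's lever (rad), growing counterclockwise from above. A sprung ball drops between domes at 0 (first notch, its start), 0.35, 0.70, 1.05 (fourth) and 1.40 (fifth); end stops at -0.08 and 1.48. Pushing it over a dome takes about 4 to 6 N sideways at the thumb post; past the top it snaps on into the next notch and stays there when let go.
- cap_knob (a point): Centre of the top of the cap head's thumb post: upright black round post, 14 mm diameter, 50 mm tall, top 88 mm above the cart, 100 mm from the axis, at the end of a flat steel arm 14 mm wide (upper face 38 mm above the cart). Free all round above the arm but for the cap and, 45 mm from the axis, an 18 mm wide barrel on the arm, 56 mm high.
- bare_knob (a point): The same point on the other head, alike but for a bare steel pin, 7 mm wide and 66 mm above the cart, on its axis instead of the cap. Its lever rests in its third notch and is to be left alone.

How it is judged (in metres and radians):
On the way, in this order (a step that is already met when the one before it is completed fails the run):
1. the cap head's lever rests in its second notch (within 0.15 rad, for 0.3 s) (value of joint cap_lever between 0.2 and 0.5 rad and velocity of joint cap_lever between -0.3 and 0.3 rad/s), for 0.3 s.
2. the cap head's lever rests in its third notch (within 0.15 rad, for 0.3 s) (value of joint cap_lever between 0.55 and 0.85 rad and velocity of joint cap_lever between -0.3 and 0.3 rad/s), for 0.3 s.
At the end, for the whole second after the job is handed in: the cap head's lever is at rest in its fourth notch (1.05 rad, within 0.15 rad), and the bare head's thumb post is within 15 mm of where it started (value of joint cap_lever between 0.9 and 1.2 rad and velocity of joint cap_lever between -0.3 and 0.3 rad/s and distance of bare_knob from where it was at the start of the episode below 0.015 m); the robot touches nothing.
It fails at once if the cap head's lever was pushed past the fourth notch (over the dome beyond it, 1.26 rad) (value of joint cap_lever above 1.26 rad).
It fails at once if the bare head's lever was moved (thumb post over 15 mm from its start) (distance of bare_knob from where it was at the start of the episode above 0.015 m).
It also fails if it takes over 38 s, if anything falls off the work surface, if the arm or the gripper's body presses on something with over 40 N, if the wrist force passes 120 N, or if a joint passes its speed limit or range.

## Robot

A 7-joint arm with a two-finger parallel gripper is mounted at the origin on the work surface. World frame = base frame: x ahead of the robot, y to its left, z up, the work surface at z = 0. Lengths are in mm, angles in rad, forces in N, time in s.
With the tool pointing down it reaches from about 400 to 875 mm from the base axis. Payload 4.4 kg.
Tool frame: the origin (TCP) lies midway between the tips of the shut fingers; the grasp point (between the pads) lies 19 mm behind it (ctrl.grip_point_offset is the distance from the TCP to the grasp point, in mm); z points along the fingers, y is the line along which they close (so a half turn about z gives the same grasp; the last joint's range is limited). The gripper opens to 85 mm and grips with 20 to 120 N. Pads are 22 mm wide; open, the fingers measure 114 mm over their backs; the gripper's body (76 mm by 85 mm) begins 54 mm behind the grasp point. The pads swing forward as they close: fully open they stand 13 mm farther back than shut.
Start: joints at [-1.212, 0.628, 0.038, 1.517, -0.027, 0.996, -0.02], TCP at [267.869, 592.253, 231.313] pointing down, gripper open.
Joint ranges: [-3.06, 3.06], [-0.37, 2.12], [-1.25, 1.32], [0.18, 2.47], [-1.1, 4.24], [0.23, 1.98], [-2.94, 2.94]. Speed limits (rad/s): [2.57, 2.57, 3.14, 3.14, 3.14, 3.14, 3.14].

## Interface

Orientations are given as [roll, pitch, yaw] about the fixed x, y, z axes, in that order (R = Rz(yaw) Ry(pitch) Rx(roll)).
In Python, from cell import ctrl gives the robot as it stands.
- The arm moves only by the shell command python3 nudge.py FILE, which reads ROWS from the file FILE. ROWS is a JSON list that holds a single list of rows (three levels of brackets), with 1 to 12 rows, each of 7 numbers: dx, dy, dz in a scale on which 1.0 is 75 cm, then a rotation vector rx, ry, rz in shares of 2 pi rad (1.0 is 2 pi rad), then the finger opening in mm; each row shifts and turns the commanded pose from where the row before left it, along the tool's axes as they then stand; what a row does not reach is not made up. A row lasts 1/10 s, in which the tool goes at most 50 mm and 0.15 rad, less where a joint would pass 70% of its speed; a pose out of reach is approached as far as the arm can. The fingers move at their own pace and stop on an object; the grip force is fixed at half the most. Time passes only in rows, so rows that do not move let the fingers close. It prints the time, the measured TCP pose, the force, the opening and the grip force at its end. No shift or turn number may pass 1 either way. Input that does not fit is refused with a message, and nothing moves.
- ctrl.read_state(): the state, without advancing time (a new reading comes with each control period).
- ctrl.get_image(name): name is "scene" or "side" or "wrist"; returns the picture (480x640x3 uint8, blue, green, red); there is no depth.
- ctrl.calibration(name): a dict with "fx", "fy", "cx", "cy" (pixels), "rvec" (rotation vector, rad) and "tvec" (3), from world to camera coordinates, as OpenCV has them; the wrist camera has in their place "hand_eye" (4x4, takes a point from camera to tool coordinates, whose origin is the TCP and whose axes are the flange's). Camera axes: x right, y down, z forward; pixel columns grow to the right and rows downward; lengths in mm; the calibration is good to about 2 mm. A picture is of the moment at which its call begins: read the wrist's pose just before it. calibration takes no time and is no camera call.
- ctrl.finish_job(): hands the job in; it is judged then, once.
The state is a dict: "clock": time; "qpos": joint angles; "qd": joint speeds; "tau": joint torques, N m; "eef_pos": TCP position; "tool_rot": TCP orientation; "force": force on the tool from outside, world axes, zero at the start; "torque": the same for the moment, N m; "width": finger opening in mm; "gripper_force": force on a finger pad.
Only numpy, scipy, OpenCV 4.12 (cv2) and the standard library are available. Lean on these libraries where they do the work, as an engineer would, in place of code of your own. Each camera call takes 0.05 s, during which the arm holds its last target. There are 200 camera calls.

## Working session

There is one attempt and no reset: what is moved stays moved. The work goes in short steps, Python scripts to look and compute and a shell command to move; the robot and the scene stay as the last step left them, time stands still between calls to the robot, and variables do not carry over. Pictures are saved under pics/ and viewed, at most 10 in all, crops included, and the job is handed in when it is done.

```bash
mkdir -p pics; ls
python3 - <<'E'
from cell import ctrl
import cv2
s=ctrl.read_state(); print(s['clock'],s['eef_pos'],s['tool_rot'],s['width'],s['force'])
for n in ['scene','side','wrist']:
    cv2.imwrite(f'pics/{n}0.png',ctrl.get_image(n)); print(n,ctrl.calibration(n))
E
```

```text
cell.py
nudge.py
pics
0.0 [267.59962685 591.65332277 230.37382069] [-3.13964354e+00  2.91170096e-05  2.71679766e+00] 85.63132984782295 [ 0.97472776 -0.27245383 -0.35674212]
scene {'fx': 468.72707529476827, 'fy': 468.72707529476827, 'cx': 319.2746452330616, 'cy': 238.754765686792, 'rvec': array([ 2.29895106,  1.10710299, -0.35742673]), 'tvec': array([-327.82843633, -256.29903718, 1153.63614484])}
side {'fx': 470.60096632823274, 'fy': 470.60096632823274, 'cx': 329.4283894989896, 'cy': 234.72925327651055, 'rvec': array([ 0.67676298, -2.52782593,  1.2377101 ]), 'tvec': array([453.03414657, 213.34072087, 555.66789642])}
wrist {'fx': 346.03738119289096, 'fy': 346.03738119289096, 'cx': 315.62250839258894, 'cy': 244.82088049414298, 'hand_eye': array([[ 5.89928614e-05, -9.47233759e-01, -3.20543605e-01,
         8.22496719e+01],
       [ 9.99999998e-01,  4.57479299e-05,  4.88510062e-05,
         1.20067154e+00],
       [-3.16091158e-05, -3.20543607e-01,  9.47233759e-01,
        -1.42007835e+02],
       [ 0.00000000e+00,  0.00000000e+00,  0.00000000e+00,
         1.00000000e+00]])}
```

View pics/scene0.png

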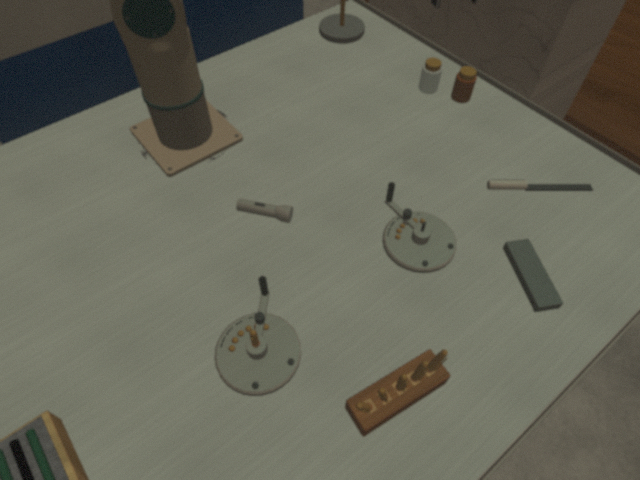

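View pics/side0.png

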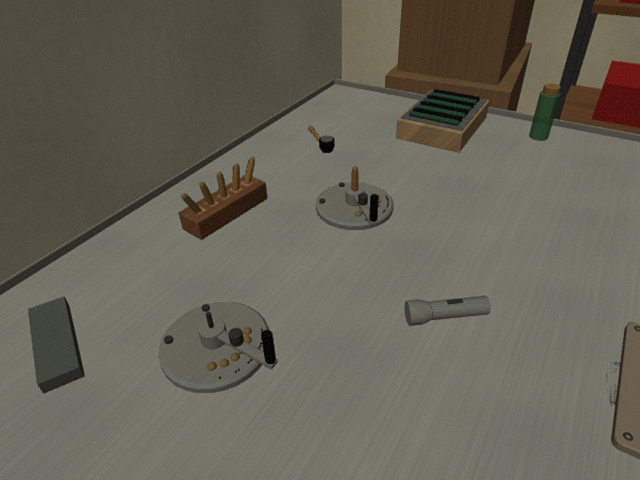

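View pics/wrist0.png

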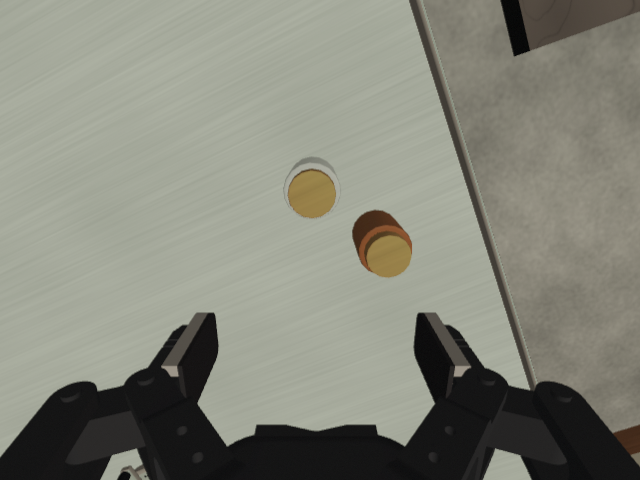

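The scene view shows the cap head at about (258,352), its gold cap at (254,340) and its black post at (264,285). The bare head is at (420,240). In the side view the cap head is at (354,205) with its post at (374,207), and the domes lie counterclockwise of the lever.

```bash
cat > h.py <<'E'
import cv2, numpy as np
from cell import ctrl
def ray(n,uv):
    c=ctrl.calibration(n); R=cv2.Rodrigues(c['rvec'])[0]
    d=R.T@np.array([(uv[0]-c['cx'])/c['fx'],(uv[1]-c['cy'])/c['fy'],1]); return -R.T@c['tvec'],d
def onz(n,uv,z):
    o,d=ray(n,uv); return o+d*(z-o[2])/d[2]
def tri(a,b):
    (o1,d1),(o2,d2)=ray('scene',a),ray('side',b)
    d1/=np.linalg.norm(d1); d2/=np.linalg.norm(d2)
    t=np.linalg.lstsq(np.c_[d1,-d2],o2-o1,rcond=None)[0]
    p,q=o1+t[0]*d1,o2+t[1]*d2
    return (p+q)/2,np.linalg.norm(p-q)
def blobs(im,roi,lo,hi):
    x0,y0,x1,y1=roi
    m=cv2.inRange(cv2.cvtColor(im[y0:y1,x0:x1],cv2.COLOR_BGR2HSV),lo,hi)
    k,_,st,ce=cv2.connectedComponentsWithStats(m)
    return [(st[i][4],ce[i]+[x0,y0],st[i][:4]+[x0,y0,0,0]) for i in range(1,k) if st[i][4]>15]
E
python3 - <<'E'
from h import *
P={n:cv2.imread(f'pics/{n}0.png') for n in('scene','side')}
for n,roi in [('scene',(200,260,310,400)),('side',(305,155,405,235))]:
    print(n,'dark')
    for b in blobs(P[n],roi,(0,0,0),(180,255,60)): print(b)
    print('gold')
    for b in blobs(P[n],roi,(5,110,60),(25,255,255)): print(b)
a=cv2.resize(P['scene'][260:400,200:310],None,fx=4,fy=4,interpolation=cv2.INTER_CUBIC)
b=cv2.resize(P['side'][155:235,305:385+20],None,fx=3.5,fy=3.5,interpolation=cv2.INTER_CUBIC)
o=np.zeros((560,800,3),np.uint8); o[:,:440]=a; o[:280,440:790]=b; cv2.imwrite('pics/crop.png',o)
E
```

```text
scene dark
(np.int32(100), array([263.17, 285.55]), array([259, 277,   9,  18]))
(np.int32(67), array([259.20895522, 318.53731343]), array([255, 313,   9,  11]))
gold
(np.int32(88), array([252.77272727, 335.57954545]), array([246, 326,  13,  21]))
(np.int32(17), array([240.58823529, 332.88235294]), array([239, 331,   4,   5]))
(np.int32(17), array([234.76470588, 339.76470588]), array([233, 338,   5,   5]))
(np.int32(18), array([231.27777778, 347.88888889]), array([229, 346,   5,   5]))
side dark
(np.int32(21), array([341.38095238, 184.42857143]), array([339, 183,   6,   4]))
(np.int32(112), array([362.35714286, 198.75892857]), array([357, 192,  11,  13]))
(np.int32(222), array([373.5       , 207.31081081]), array([369, 194,  10,  28]))
(np.int32(21), array([321.61904762, 200.57142857]), array([319, 199,   6,   4]))
(np.int32(40), array([384.05, 219.3 ]), array([375, 212,  17,  14]))
gold
(np.int32(138), array([354.29710145, 178.53623188]), array([351, 166,   7,  25]))
(np.int32(21), array([357.61904762, 213.57142857]), array([355, 212,   6,   4]))
```

View pics/crop.png

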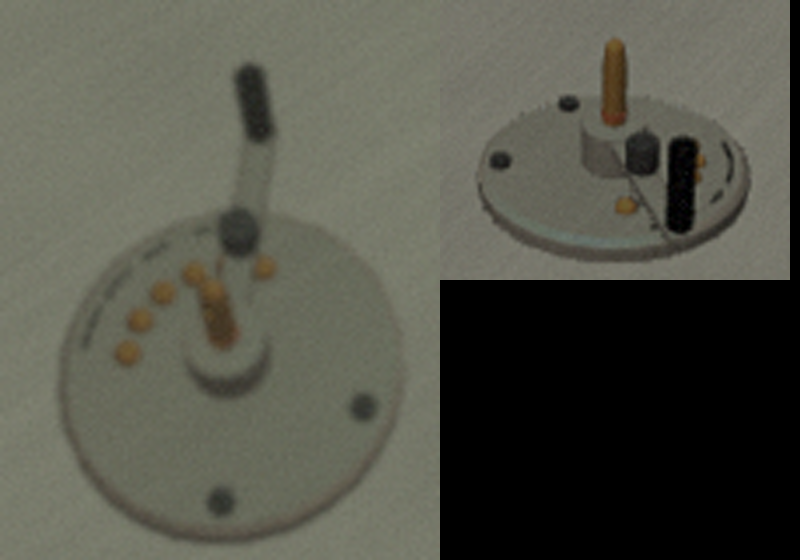

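The crop shows the post top at scene (262.5,279) and side (374.3,196), and the cap top at scene (253,331) and side (354.6,168). Five domes stand to the left of the lever and one to its right, which fits the first notch.

Run:
```python
from h import *
print('knob',tri((262.5,279),(374.3,196)),onz('scene',(262.5,279),88),onz('side',(374.3,196),88))
print('knob base',onz('scene',(265,293.3),38))
print('cap',tri((253,331),(354.6,168)),onz('scene',(253,331),90),onz('side',(354.6,168),88))
print('disc pts z14 scene', [onz('scene',p,14).round(1) for p in [(215.2,352),(301,352)]])
for uv in [(266.2,327),(248.3,328.3),(240.6,332.9),(234.8,339.8),(231.3,347.9)]: print('dome',onz('scene',uv,17).round(1))
print('bare knob',onz('scene',(390.5,184),88))
# disc rim near barrel: fit circle on domes handled by eye
D=np.array([onz('scene',uv,17)[:2] for uv in [(266.2,327),(248.3,328.3),(240.6,332.9),(234.8,339.8),(231.3,347.9)]])
A=np.c_[2*D,np.ones(5)]; s=np.linalg.lstsq(A,(D**2).sum(1),rcond=None)[0]; print('domecirc',s[:2],np.sqrt(s[2]+s[:2]@s[:2]))
# bolts/ellipse: disc base contour via tri points
s=ctrl.read_state(); print(s['eef_pos'],s['tool_rot'],s['clock'])
print(cv2.Rodrigues(np.zeros(3))[0][0])
```

```text
knob (array([ 504.6143438 , -111.65009014,   85.61993525]), np.float64(3.7050677235083787)) [ 507.67981921 -111.39306924   88.        ] [ 501.9757305  -110.07180693   88.        ]
knob base [ 507.4994754  -111.61104578   38.        ]
cap (array([ 576.6094538 , -178.68058861,   86.2671761 ]), np.float64(2.0310219817286654)) [ 579.22413179 -178.78428739   90.        ] [ 574.61812222 -176.95455802   88.        ]
disc pts z14 scene [array([ 536.6, -238.7,   14. ]), array([ 628.8, -122.9,   14. ])]
dome [ 554.1 -143.7   17. ]
dome [ 536.4 -169.9   17. ]
dome [ 535.3 -185.4   17. ]
dome [ 540.  -200.4   17. ]
dome [ 548.9 -213.3   17. ]
bare knob [484.56208683 215.08951997  88.        ]
domecirc [ 580.64117031 -180.59435613] 45.4792281046366
[267.68078123 591.7978033  230.58961904] [-3.14011108e+00  3.75288622e-05  2.71679901e+00] 0.15
[1. 0. 0.]
```

Units first: shifts go in shares of 75 cm and turns go in shares of 2 pi rad. So -38 mm is -0.0507, -28 mm is -0.0373.

```bash
echo '[[[-0.0507,-0.0373,0,0,0,0,60],[-0.0507,-0.0373,0,0,0,0,60],[-0.0507,-0.0373,0,0,0,0,60],[-0.0507,-0.0373,0,0,0,0,60],[-0.0507,-0.0373,0,0,0,0,60],[-0.0507,-0.0373,0,0,0,0,60],[-0.0507,-0.0373,0,0,0,0,60],[-0.0507,-0.0373,0,0,0,0,60],[-0.0507,-0.0373,0,0,0,0,60],[-0.0507,-0.0373,0,0,0,0,60],[-0.0507,-0.0373,0,0,0,0,60],[-0.0507,-0.0373,0,0,0,0,60]]]' > mv.in && python3 nudge.py mv.in | tail -3
echo '[[[-0.012,-0.056,0.0067,0,0,0,45],[-0.012,-0.056,0.0067,0,0,0,45],[-0.012,-0.056,0.0067,0,0,0,45],[-0.012,-0.056,0.0067,0,0,0,45],[-0.012,-0.056,0.0067,0,0,0,45],[0,0,0,0,0,0.0177,45],[0,0,0,0,0,0.0177,45],[0,0,0,0,0,0.0177,45],[0,0,0,0,0,0,45],[0,0,0,0,0,0,45]]]' > mv.in && python3 nudge.py mv.in | tail -3
python3 - <<'E'
from h import *
s=ctrl.read_state(); im=ctrl.get_image('wrist'); cv2.imwrite('pics/w1.png',im); print(s)
E
```

```text
force: [0.5, 1.4, 0.3]
width: 60.5
gripper_force: 0.0
force: [-0.4, -0.1, -0.1]
width: 44.6
gripper_force: 0.0
{'clock': 2.35, 'qpos': array([ 0.05131188,  0.46985329,  0.16267122,  1.93090082, -0.10770996,
        0.74945202,  1.09156874]), 'qd': array([ 0.00385284, -0.00081854, -0.00620672,  0.00030296, -0.00079529,
       -0.00063702, -0.00473769]), 'tau': array([ 6.93414549e-03, -4.36243272e+01,  2.27330558e+00, -1.56203288e+01,
        1.84391130e-03,  2.55644511e-03, -5.02027629e-02]), 'eef_pos': array([ 499.22059248, -111.51161105,  206.16454537]), 'tool_rot': array([-3.14131837e+00, -2.65800897e-04,  2.38672884e+00]), 'force': array([-0.42916158, -0.08646666, -0.11160162]), 'torque': array([-0.07931381, -0.0198662 , -0.0203826 ]), 'gripper_force': 0.0, 'width': 44.61211155723788}
```

View pics/w1.png

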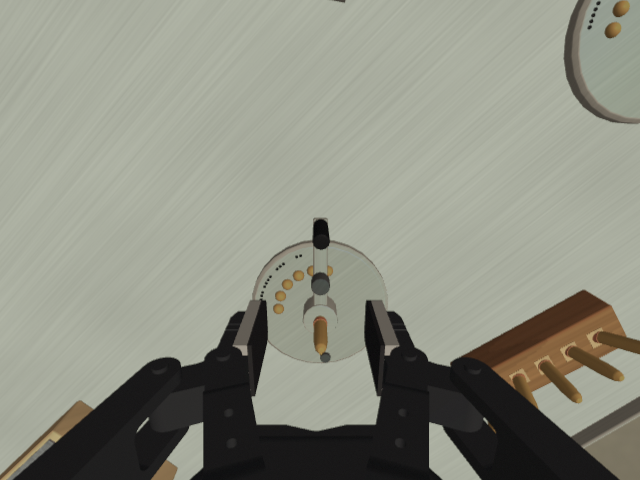

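The wrist view shows the post top at about (321,241), with the arm pointing straight down the image. The lever is aligned with the tool's x axis, and the cap tip is at about (322,350).

```bash
cat >> h.py <<'E'
from scipy.spatial.transform import Rotation as Ro
def wz(s,uv,z):
    c=ctrl.calibration('wrist'); H=c['hand_eye']; R=Ro.from_euler('xyz',s['tool_rot']).as_matrix()
    d=R@H[:3,:3]@np.array([(uv[0]-c['cx'])/c['fx'],(uv[1]-c['cy'])/c['fy'],1]); o=s['eef_pos']+R@H[:3,3]
    return o+d*(z-o[2])/d[2]
E
python3 - <<'E'
from h import *
s=ctrl.read_state(); im=cv2.imread('pics/w1.png')
for b in blobs(im,(295,205,345,305),(0,0,0),(180,255,60)): print(b)
k=wz(s,(321,241),88); a=wz(s,(320.5,349),90)
R=Ro.from_euler('xyz',s['tool_rot']).as_matrix()
print(k,a,np.linalg.norm((k-a)[:2]),'lever dir',np.arctan2(*(k-a)[1::-1]),s['tool_rot'][2])
print('disc',wz(s,(253,300),14),wz(s,(387,300),14))
print('tool delta to knob',R.T@(k-s['eef_pos']))
E
```

```text
(np.int32(416), array([320.46634615, 234.20673077]), array([313, 219,  17,  30]))
(np.int32(101), array([319.4950495 , 277.06930693]), array([312, 273,  17,  11]))
[ 504.5843111  -108.96448175   88.        ] [ 576.67039108 -176.7648719    90.        ] 98.96108240773452 lever dir 2.3868218246186816 2.3865044332531644
disc [ 521.66489131 -223.60834803   14.        ] [ 620.60078688 -118.41764889   14.        ]
tool delta to knob [ -2.2033421    5.49743256 118.18688661]
```

Converted, 40 mm is 0.0533, 35 mm is 0.0467.

```bash
echo '[[[-0.004,0.0067,0.0533,0,0,0,45],[0,0,0.0533,0,0,0,45],[0,0,0.0533,0,0,0,45],[0,0,0.0467,0,0,0,45],[0,0,0,0,0,0,24],[0,0,0,0,0,0,24],[0,0,0,0,0,0,24]]]' > mv.in && python3 nudge.py mv.in
python3 - <<'E'
from h import *
im=ctrl.get_image('wrist'); cv2.imwrite('pics/w2.png',im)
E
```

```text
clock: 3.1
eef_pos: [506.3, -110.5, 53.1]
tool_rot: [3.14, 0.003, 2.384]
force: [0.6, -0.2, 0.6]
width: 24.0
gripper_force: 0.0
```

View pics/w2.png

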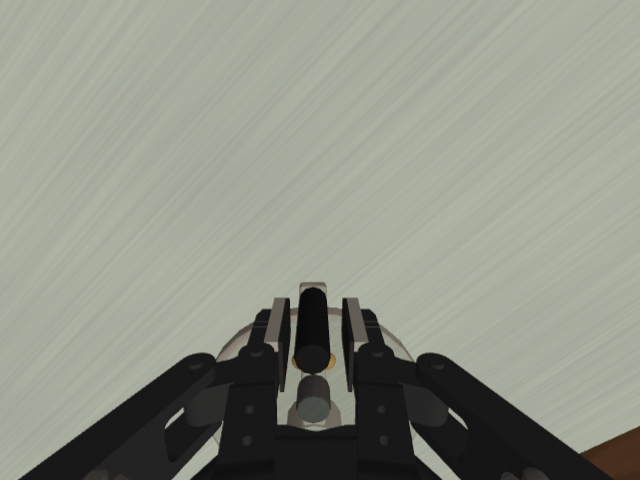

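The post stands between the fingers, centred at about column 312 against a finger midpoint of about 316. First click, along the arc:

Converted, -5 mm is -0.0067, -0.1 mm is -0.0001, -0.05 rad is -0.008.

```bash
echo '[[[-0.0001,-0.0067,0,0,0,-0.008,24],[-0.0001,-0.0067,0,0,0,-0.008,24],[-0.0001,-0.0067,0,0,0,-0.008,24],[-0.0001,-0.0067,0,0,0,-0.008,24],[-0.0001,-0.0067,0,0,0,-0.008,24],[-0.0001,-0.0067,0,0,0,-0.008,24],[-0.0001,-0.0067,0,0,0,-0.008,24],[0,0,0,0,0,0,24],[0,0,0,0,0,0,24],[0,0,0,0,0,0,24],[0,0,0,0,0,0,24],[0,0,0,0,0,0,24]]]' > mv.in && python3 nudge.py mv.in
python3 - <<'E'
from h import *
for i in range(2): im=ctrl.get_image('wrist')
cv2.imwrite('pics/w3.png',im)
E
```

```text
clock: 4.35
eef_pos: [485.8, -138.9, 51.4]
tool_rot: [3.142, 0.0, 2.734]
force: [0.7, -0.2, -0.8]
width: 24.3
gripper_force: 0.0
```

View pics/w3.png

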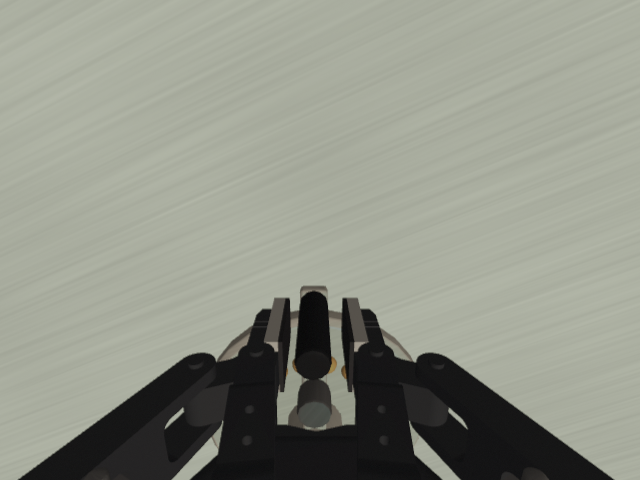

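The post is at column 313, centred and free in the second notch, and a further dome has appeared on the right. Second click:

Converted, -5 mm is -0.0067, -0.1 mm is -0.0001, -0.05 rad is -0.008.

```bash
echo '[[[-0.0001,-0.0067,0,0,0,-0.008,24],[-0.0001,-0.0067,0,0,0,-0.008,24],[-0.0001,-0.0067,0,0,0,-0.008,24],[-0.0001,-0.0067,0,0,0,-0.008,24],[-0.0001,-0.0067,0,0,0,-0.008,24],[-0.0001,-0.0067,0,0,0,-0.008,24],[-0.0001,-0.0067,0,0,0,-0.008,24],[0,0,0,0,0,0,24],[0,0,0,0,0,0,24],[0,0,0,0,0,0,24],[0,0,0,0,0,0,24],[0,0,0,0,0,0,24]]]' > mv.in && python3 nudge.py mv.in
python3 - <<'E'
from h import *
for i in range(2): im=ctrl.get_image('wrist')
cv2.imwrite('pics/w4.png',im)
for b in blobs(im,(296,270,338,390),(0,0,0),(180,255,60)): print(b)
for b in blobs(cv2.imread('pics/w3.png'),(296,270,338,390),(0,0,0),(180,255,60)): print(b)
E
```

```text
clock: 5.65
eef_pos: [477.5, -172.7, 51.3]
tool_rot: [3.142, -0.0, 3.084]
force: [0.3, -0.3, 0.4]
width: 23.8
gripper_force: 0.0
(np.int32(2865), array([313.02024433, 340.71553229]), array([296, 291,  35,  99]))
(np.int32(2863), array([313.09849808, 340.86342997]), array([296, 291,  36,  99]))
```

The post sits in the same place between the fingers as in the previous picture, so the lever is in the third notch. Third click:

Converted, -5 mm is -0.0067, -0.1 mm is -0.0001, -0.05 rad is -0.008.

```bash
echo '[[[-0.0001,-0.0067,0,0,0,-0.008,24],[-0.0001,-0.0067,0,0,0,-0.008,24],[-0.0001,-0.0067,0,0,0,-0.008,24],[-0.0001,-0.0067,0,0,0,-0.008,24],[-0.0001,-0.0067,0,0,0,-0.008,24],[-0.0001,-0.0067,0,0,0,-0.008,24],[-0.0001,-0.0067,0,0,0,-0.008,24],[0,0,0,0,0,0,24],[0,0,0,0,0,0,24],[0,0,0,0,0,0,24],[0,0,0,0,0,0,24],[0,0,0,0,0,0,24]]]' > mv.in && python3 nudge.py mv.in
python3 - <<'E'
from h import *
for i in range(2): im=ctrl.get_image('wrist')
for b in blobs(im,(296,270,338,390),(0,0,0),(180,255,60)): print(b)
E
echo '[[[0,0,-0.0267,0,0,0,24],[0,0,-0.04,0,0,0,24],[0,0,-0.0533,0,0,0,24],[0,0,-0.0533,0,0,0,24],[0,0,-0.0267,0,0,0,24],[0,0,0,0,0,0,24],[0,0,0,0,0,0,24]]]' > mv.in && python3 nudge.py mv.in
python3 - <<'E'
from h import *
cv2.imwrite('pics/w5.png',ctrl.get_image('wrist'))
E
```

```text
clock: 6.95
eef_pos: [481.3, -207.3, 51.3]
tool_rot: [3.141, -0.0, -2.849]
force: [-0.1, -0.9, 0.8]
width: 24.1
gripper_force: 0.0
(np.int32(2869), array([313.01638201, 340.65109794]), array([296, 291,  35,  99]))
clock: 7.75
eef_pos: [481.0, -207.6, 201.2]
tool_rot: [-3.141, -0.0, -2.85]
force: [-0.2, 0.5, -1.0]
width: 23.9
gripper_force: 0.0
```

View pics/w5.png

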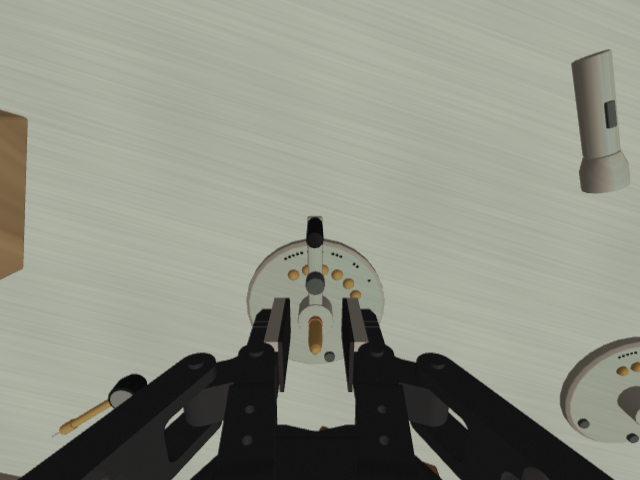

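The lever covers the four-dot mark: five dots show to its left, then three, two and one to its right, with two domes left and four right. It is in the fourth notch and the gripper is clear of everything.

```bash
python3 -c "
from cell import ctrl
print(ctrl.finish_job())"
```

```text
the job is handed in; nothing more can be done
None
```

The cap head's lever was clicked three notches, resting about half a second in each, and the last picture shows it in the fourth notch; the bare head was never touched, and the job is handed in (no verdict was returned).

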